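# Lock the drilling slide at its station

### The job

Lock the drilling slide at its station: reaching in at a slant under the light bar, move the carriage along its track by its upright black grip until the steel fork on it lines up with the barrel bolt, then push the bolt by its knob fully home through the fork. Leave carriage and bolt locked like that, and leave the other loose things on the bench where they are.

Things in the scene. Friction and masses are not known exactly. Their poses are not given: they have to be found in the camera images.
- bed: Fixed green slide bed on the bench, a plate 280 x 560 x 20 mm spanning x -180 to +100, y -280 to +280 mm of its frame. Origin on the bench under the middle of the track; y runs along the track, x across it, away from the robot (the bed may be turned some 13 degrees either way), z up.
- light_bar (a point): Middle of the underside of the fixed light bar above the bed: x +48 mm, 193 mm above the bench; 44 (x) x 550 (y) x 26 mm high, on posts 22 x 16 mm at x +70, y +-265 mm. It hangs just behind and above the grip: an upright gripper body strikes it; a tool leaning back to the robot by 30 to 45 degrees (fingers pointing down and away from the robot) reaches the grip freely. Axes as the bed.
- carriage (a joint): Position of the carriage along the bed's y axis, m, -0.115 to +0.115; 0 is mid-track, near which it starts. The carriage is a dark steel plate 110 (x) x 90 (y) mm, its top 48 mm above the bench. About 3 N of friction hold it where it is left.
- grip_centre (a point): Centre of the carriage's black plastic grip: an upright block 18 (x) x 24 (y, along the track) x 50 mm high, 105 mm above the bench, on a 12 mm round stem, at x +20 mm of the bed. Moves with the carriage. Axes as the bed.
- fork (a point): Middle of the fork (keeper) at the robot-side edge of the carriage, at x -45 mm of the bed, 60 mm above the bench: two steel cheeks 20 (x) x 10 (y) x 30 mm, open above, with a 20 mm gap between them along y for the 12 mm bolt. Same y as the grip; moves with the carriage. Axes as the bed.
- bolt_tip (a point): Tip of the bolt: a steel bar 12 mm in diameter with round ends along the bed's x, 60 mm above the bench, in a fixed mount on the robot side of the track, whose place along the track differs each time, left or right of mid-track. Lined up: fork and tip have the same y in the bed's frame (4 mm to spare either side, else it strikes a cheek). Axes as the bed.
- bolt_knob (a point): Point on the bolt's knob, an upright steel pin 14 mm in diameter; the point is 85 mm above the bench, the knob's top 98 mm. Moves with the bolt. Below it the mount (92 x 36 mm) and its two straps reach 70 mm above the bench. Axes as the bed.
- bolt (a joint): How far the bolt is pushed, m: 0 fully drawn, 0.045 at its end stop, fully home through the fork; grows as the knob moves along the bed's +x. It starts at 0 to 0.006; its tip reaches the fork at about 0.016. About 2.5 N of friction hold it where it is left.
- rest_block: Not to be used: a fixed plain grey block 92 x 36 x 46 mm beside the track, on the other side of mid-track from the bolt, with no bolt and no knob. Origin under its centre, on the bed.
- slug: Bystander: loose steel cylinder, 28 mm in diameter, 26 mm high, standing on the bed between the bolt and the plain block. Origin under its centre.
- wrench: Bystander: loose wrench lying on the bench left of the bed.
- screwdriver: Bystander: loose screwdriver lying on the bench left of the robot.
- oil: Bystander: loose white bottle, 56 mm in diameter, 130 mm high, right of the bed.
- jar: Bystander: loose glass jar, 70 mm in diameter, 80 mm high, left of the bed.
- offcut: Bystander: loose wooden block 160 x 60 x 22 mm right of the bed.
- bits: Bystander: loose grey open box 100 x 80 x 45 mm right of the robot.

How it is judged:
By the outcome, as a careful person would: the job done as asked, in the order asked, and still so for the second after the job is handed in, with the robot touching nothing.
It also fails if it takes over 43 s, if anything falls off the work surface, if the arm or the gripper's body presses on something with over 40 N, if the wrist force passes 120 N, or if a joint passes its speed limit or range.

### The arm

A 6-joint arm with a two-finger parallel gripper is mounted at the origin on the work surface. World frame = base frame: x ahead of the robot, y to its left, z up, the work surface at z = 0. Lengths are in mm, angles in rad, forces in N, time in s.
With the tool pointing down it reaches from about 275 to 850 mm from the base axis. Payload 19 kg.
Tool frame: the origin (TCP) lies on the centre line of the jaws, within the pads' length; the fingertips stand 11 mm ahead of it and the grasp point (between the pads) lies 8 mm behind it (ctrl.tip_reach is the distance from the TCP to the fingertips, in mm); x points along the fingers, z is the direction in which the jaws open and shut, and the axes are right-handed (so a half turn about x gives the same grasp; the last joint's range is limited). The gripper opens to 85 mm and grips with 20 to 120 N. Pads are 22 mm wide; open, the fingers measure 114 mm over their backs; the gripper's body (76 mm by 85 mm) begins 54 mm behind the grasp point. The pads swing forward as they close: fully open they stand 13 mm farther back than shut.
Start: joints at [-1.273, 0.15, 1.437, -0, 1.554, -0.134], TCP at [240.613, -522.204, 242.267] pointing down, gripper open.
Joint ranges: [-2.8, 2.8], [-0.68, 2.1], [0.12, 2.68], [-1.39, 4.53], [0.16, 2.79], [-2.81, 2.81]. Speed limits (rad/s): [1.89, 1.89, 2.22, 3.01, 3.01, 3.01].

### API

Orientations are given as a rotation vector (axis times angle).
In Python, from station import status, viewer, job_done, ctrl gives the robot as it stands. The module is installed in compiled form; this text tells all that it offers.
- The arm moves only by the tool apply_moves, never from a script. Its argument "plan" is a list of rows, each an object with "offset": the shift along the tool's x, y, z in cm, a list of three; "turn": the turn, a rotation vector about the tool's x, y, z in rad, a list of three. In form: [{"offset": [tx, ty, tz], "turn": [rx, ry, rz]}, ...]. A call has 1 to 20 rows; each row is the pose to reach, as a shift and turn from the pose commanded when the call began, along the tool's axes at that moment; what a row does not reach only later rows make up. A row lasts 1/8 s, in which the tool goes at most 62.5 mm and 10.7 degrees, less where a joint would pass 70% of its speed; a pose out of reach is approached as far as the arm can. A call with a gripper value outside its range is refused whole. "hand" is the opening, from 0 (shut) to 1 (fully open), set as the call begins (left out, the last holds). The fingers move at their own pace and stop on an object; "squeeze" is the grip in N (left out, the last holds). Time passes only in rows, so rows that repeat a pose let the fingers close. It gives the time, the measured TCP pose, the force and the opening at its end, in the units of the state.
- status.get_obs(): the state, without advancing time (a new reading comes with each control period).
- viewer.camera(name): name is "scene" or "side" or "wrist"; returns the picture (384x512x3 uint8, red, green, blue); there is no depth.
- viewer.camera_params(name): a dict with "camera_matrix" (3x3 intrinsics, pixels), "R" (3x3) and "t" (3): a world point X has camera coordinates R X + t. Camera axes: x right, y down, z forward; pixel columns grow to the right and rows downward; lengths in mm; the calibration is good to about 2 mm. A picture is of the moment at which its call begins: read the wrist's pose just before it. camera_params takes no time and is no camera call; for the wrist camera it gives the pose at the moment of the call.
- job_done(): hands the job in, once; it reports no verdict.
The state is a dict: "time_s": time; "q": joint angles; "dq": joint speeds; "joint_efforts": joint torques, N m; "ee_pos": TCP position; "eef_rot": TCP orientation; "force": force on the tool from outside, world axes, zero at the start; "moment": the same for the moment, N m; "finger_gap": finger opening in mm.
Only numpy, scipy, OpenCV 4.12 (cv2) and the standard library are available. Lean on these libraries where they do the work, as an engineer would, in place of code of your own. Each camera call takes 0.05 s, during which the arm holds its last target. There are 200 camera calls.

## Working session

There is one attempt and no reset: what is moved stays moved. The work goes in short steps, Python scripts to look and compute and a tool call to move; the robot and the scene stay as the last step left them, time stands still between calls to the robot, and variables do not carry over. Pictures are saved under pics/ and viewed, about 8 in all and at most 12, crops included, and the job is handed in when it is done.

Besides the shell and the picture viewer there is one more tool, called after "Request:" as a command line: name --argument value ..., lists and objects as JSON in quotes. apply_moves: Moves the arm, as the interface text tells. Its arguments: {"type":"object","properties":{"plan":{"type":"array"},"hand":{"type":"number"},"squeeze":{"type":"number"}},"required":["plan"]}

```bash
mkdir -p pics; python3 - <<'E'
from station import status, viewer, ctrl
import cv2,numpy as np
o=status.get_obs();print(o['time_s'],o['ee_pos'],o['eef_rot'],o['finger_gap'],ctrl.tip_reach)
for n in('scene','side'):
    im=viewer.camera(n);cv2.imwrite(f'pics/{n}0.png',cv2.resize(im[:,:,::-1],(800,600),interpolation=cv2.INTER_CUBIC))
    p=viewer.camera_params(n);print(n,p['camera_matrix'],(-p['R'].T@p['t']).round(),p['R'][2])
E
```

```text
0.0 [ 240.54958686 -522.03657754  241.70279107] [ 0.88626774  1.38397373 -0.88504571] 85.71404919332872 11.0
scene [[463.87647261   0.         255.59241349]
 [  0.         463.87647261 195.20615673]
 [  0.           0.           1.        ]] [ 927.  894. 1175.] [-0.32804316 -0.6055038  -0.72508815]
side [[372.00118584   0.         258.08566495]
 [  0.         372.00118584 195.06094742]
 [  0.           0.           1.        ]] [-211.  945.  978.] [ 0.45891866 -0.66275523 -0.59173403]
```

View pics/scene0.png

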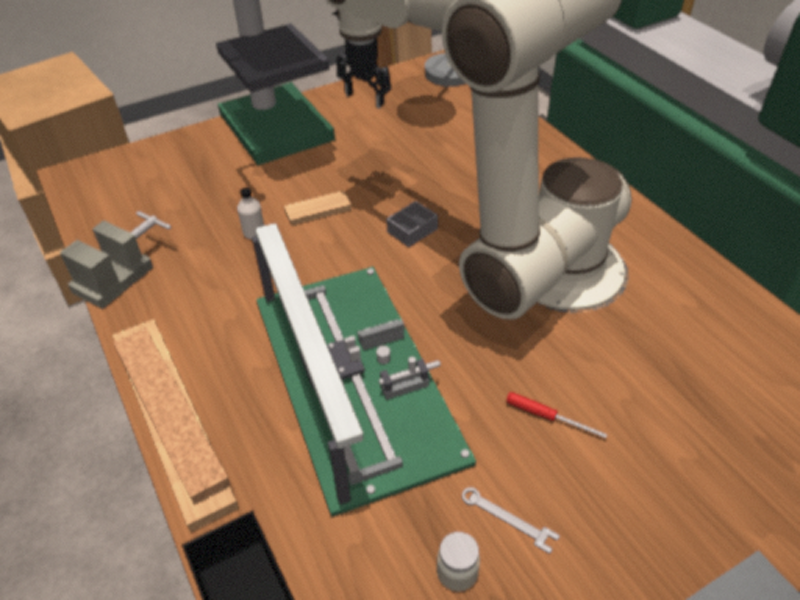

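View pics/side0.png

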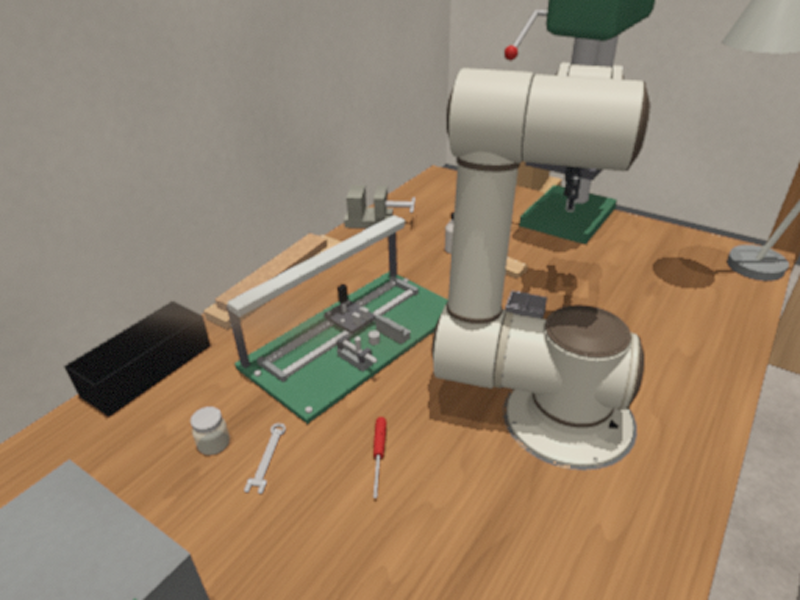

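The scene picture shows the bolt (about 405,375 at display scale) on the bed's left (+y) side, with the plain block to the right. The side picture shows the grip at (343,293). I'll enlarge both.

```bash
python3 - <<'E'
from station import viewer
import cv2,numpy as np
def avg(n): return np.mean([viewer.camera(n).astype(float) for _ in range(3)],0).astype(np.uint8)[:,:,::-1]
s=avg('scene');d=avg('side')
cv2.imwrite('s.png',s);cv2.imwrite('d.png',d)
# scene crop: cols160-310 rows 135-330 ; side crop cols 145-295, rows 135-270
cv2.imwrite('pics/sc.png',cv2.resize(s[170:320,160:310],None,fx=4,fy=4,interpolation=cv2.INTER_CUBIC))
cv2.imwrite('pics/dc.png',cv2.resize(d[135:275,145:295],None,fx=4,fy=4,interpolation=cv2.INTER_CUBIC))
E
```

```text
(no output)
```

View pics/sc.png

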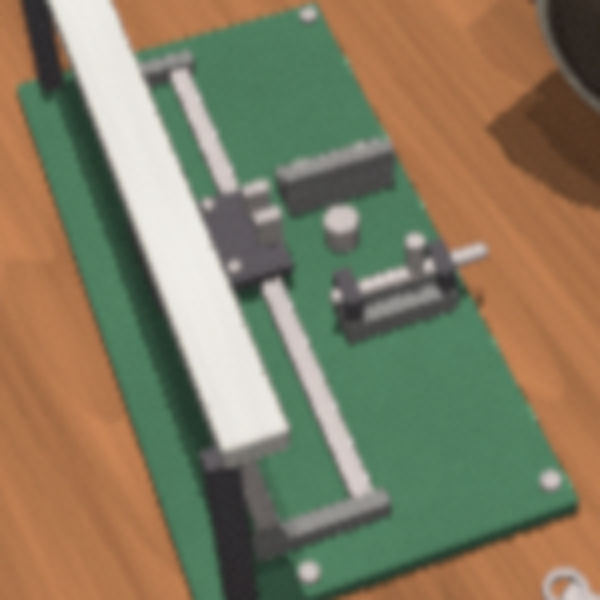

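View pics/dc.png

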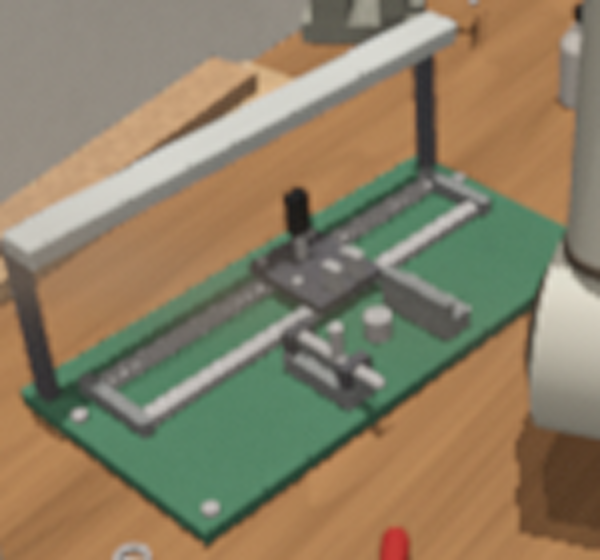

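The enlarged crops show the bed corners, bar ends, fork cheeks (scene crop 257,188 and 267,213), knob top (415,238) and grip top (side crop 297,192). I'll fit the bed pose from these points.

```bash
cat > h.py <<'E'
import numpy as np
from station import viewer,status
from scipy.spatial.transform import Rotation as Ro
def proj(n,X,P=None):
    p=P or viewer.camera_params(n);c=p['R']@X+p['t'];k=p['camera_matrix']@c;return k[:2]/k[2]
def tow(b,X):
    c,s=np.cos(b[2]),np.sin(b[2]);return np.array([b[0]+c*X[0]-s*X[1],b[1]+s*X[0]+c*X[1],X[2]])
E
python3 - <<'E'
from h import *
from scipy.optimize import least_squares
P={n:viewer.camera_params(n) for n in('scene','side')}
O={'scene':(160,170),'side':(145,135)}
# v: bx,by,yaw, car, bolt_y, knob_x
def obs(v):
    c,b,k=v[3:6]
    return [('scene',(-180,-280,20),(321,9)),('scene',(-180,280,20),(578,496)),('scene',(100,-280,20),(20,88)),
    ('scene',(26,275,219),(288,432)),('scene',(70,275,219),(222,447)),
    ('side',(-180,280,20),(208,530)),('side',(100,280,20),(24,392)),('side',(100,-280,20),(425,160)),
    ('scene',(k,b,98),(415,238)),('side',(k,b,98),(336,326)),('side',(20,c,130),(297,192)),
    ('scene',(-45,c-15,75),(257,188)),('scene',(-45,c+15,75),(267,213)),('side',(-45,c-15,75),(354,252)),('side',(-45,c+15,75),(331,265))]
def f(v):
    return np.concatenate([proj(n,tow(v,np.array(X,float)),P[n])-(np.array(O[n])+(np.array(u)+.5)/4-.5) for n,X,u in obs(v)])
r=least_squares(f,[500,0,0,0,50,-120],x_scale=[100,100,.1,50,50,50],loss='soft_l1')
v=r.x;print(v.round(3));print(f(v).reshape(-1,2).round(1))
for X in[(20,v[3],105),(20,v[4],105),(-45,v[3],60),(v[5],v[4],85)]:print(tow(v,X).round(1))
E
```

```text
[ 6.11001e+02  3.53200e+01 -1.53000e-01 -2.26050e+01  7.34330e+01
 -1.34768e+02]
[[-0.4 -2.8]
 [ 0.7  0.6]
 [-0.7 -2. ]
 [ 0.3 -1.6]
 [-0.4  0.3]
 [-0.9  0.6]
 [-1.3 -1.1]
 [-1.3 -2.2]
 [-0.   0. ]
 [ 0.   0. ]
 [ 0.1 -0.1]
 [-0.  -0.1]
 [ 0.5  0.4]
 [ 0.5  0.5]
 [ 0.8  0.6]]
[627.3   9.9 105. ]
[642.  104.8 105. ]
[563.1  19.8  60. ]
[489.  128.4  85. ]
```

```bash
cat >> h.py <<'E'
def target(b,tilt=42,sgn=1):
    yw=b[2];t=np.radians(tilt);bx=np.array([np.cos(yw),np.sin(yw),0]);by=np.array([-np.sin(yw),np.cos(yw),0])
    a=np.sin(t)*bx-np.cos(t)*np.array([0,0,1]);z=sgn*by
    return np.c_[a,np.cross(z,a),z]
def cmd(p,R):
    o=status.get_obs();Rc=Ro.from_rotvec(o['eef_rot']).as_matrix()
    print('t',o['time_s'],'offset cm',(Rc.T@(p-o['ee_pos'])/10).round(2),'turn',Ro.from_matrix(Rc.T@R).as_rotvec().round(3))
E
python3 - <<'E'
from h import *
b=(611,35.3,-.153)
o=status.get_obs();print(Ro.from_rotvec(o['eef_rot']).as_matrix().round(3))
for s in(1,-1):
    R=target(b,42,s);cmd(np.array([627,10,105])-150*R[:,0],R)
p=viewer.camera_params('wrist');Rc=Ro.from_rotvec(o['eef_rot']).as_matrix()
print('cam in tool',Rc.T@(-p['R'].T@p['t']-o['ee_pos']),'axes',(p['R']@Rc).round(2),p['camera_matrix'])
E
```

```text
[[-0.     0.908  0.419]
 [ 0.     0.419 -0.908]
 [-1.     0.    -0.   ]]
t 0.4 offset cm [  2.58  49.   -37.7 ] turn [-2.41  -0.925 -0.279]
t 0.4 offset cm [  2.58  49.   -37.7 ] turn [ 0.558 -0.214  0.712]
cam in tool [-1.32594144e+02  8.07972525e+01 -1.11985714e-02] axes [[-0.   -0.    1.  ]
 [-0.31 -0.95 -0.  ]
 [ 0.95 -0.31  0.  ]] [[311.31105839   0.         255.04184234]
 [  0.         311.31105839 188.38804835]
 [  0.           0.           1.        ]]
```

Request:
apply_moves --plan '[{"offset": [2.6,10,-8],"turn": [0.11,-0.04,0.14]},{"offset": [2.6,20,-15],"turn": [0.22,-0.085,0.28]},{"offset": [2.6,30,-23],"turn": [0.33,-0.13,0.43]},{"offset": [2.6,40,-31],"turn": [0.45,-0.17,0.57]},{"offset": [2.6,49,-37.7],"turn": [0.558,-0.214,0.712]},{"offset": [2.6,49,-37.7],"turn": [0.558,-0.214,0.712]},{"offset": [2.6,49,-37.7],"turn": [0.558,-0.214,0.712]},{"offset": [2.6,49,-37.7],"turn": [0.558,-0.214,0.712]},{"offset": [2.6,49,-37.7],"turn": [0.558,-0.214,0.712]},{"offset": [2.6,49,-37.7],"turn": [0.558,-0.214,0.712]},{"offset": [2.6,49,-37.7],"turn": [0.558,-0.214,0.712]},{"offset": [2.6,49,-37.7],"turn": [0.558,-0.214,0.712]},{"offset": [2.6,49,-37.7],"turn": [0.558,-0.214,0.712]},{"offset": [2.6,49,-37.7],"turn": [0.558,-0.214,0.712]},{"offset": [2.6,49,-37.7],"turn": [0.558,-0.214,0.712]},{"offset": [2.6,49,-37.7],"turn": [0.558,-0.214,0.712]}]' --hand 1

```text
time_s: 2.4
ee_pos: [527.7, 24.3, 216.5]
eef_rot: [1.531, 0.544, -0.773]
force: [-0.1, 0.3, 0.1]
finger_gap: 85.4
```

```bash
cat > wp.py <<'E'
import sys,pickle
from h import *
import cv2
o=status.get_obs();P=viewer.camera_params('wrist');im=viewer.camera('wrist')
pickle.dump(P,open('P.pkl','wb'))
print(o['time_s'],o['ee_pos'].round(1),o['force'].round(1),o['q'].round(2))
cv2.imwrite(sys.argv[1],cv2.resize(im[:,:,::-1],(768,576),interpolation=cv2.INTER_CUBIC))
E
python3 wp.py pics/w1.png
```

```text
2.4 [527.7  24.3 216.5] [-0.1  0.3  0.1] [-0.06 -0.34  2.1  -0.1   0.65  1.72]
```

View pics/w1.png

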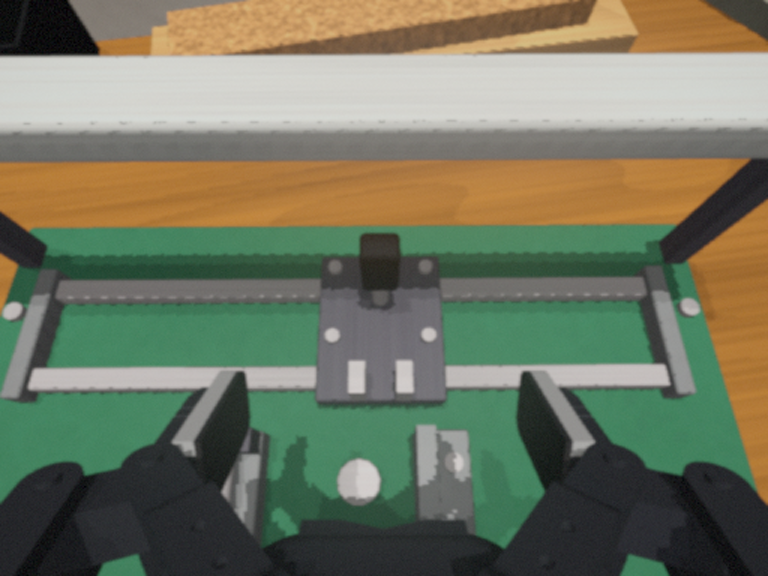

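Wrist view: the bar is level in the picture, so the yaw is good. The plate corners are at (317,401), (446,400), (321,258) and (439,257), and the far bed corners at (32,228) and (684,226). The grip top is at about (380,240). I'll refit using these.

```bash
cat > fit.py <<'E'
from h import *
import pickle
from scipy.optimize import least_squares
P={n:viewer.camera_params(n) for n in('scene','side')};W=pickle.load(open('P.pkl','rb'))
O={'scene':(160,170),'side':(145,135)}
def obs(v):
    c,b,k=v[3:6]
    return [('scene',(k,b,98),(415,238)),('side',(k,b,98),(336,326)),('side',(20,c,130),(297,192)),
    ('scene',(-45,c-15,75),(257,188)),('scene',(-45,c+15,75),(267,213)),('side',(-45,c-15,75),(354,252)),('side',(-45,c+15,75),(331,265)),
    ('scene',(-180,280,20),(578,496)),('side',(-180,280,20),(208,530)),('side',(100,280,20),(24,392)),
    ('w',(-55,c+45,48),(317,403)),('w',(-55,c-45,48),(446,402)),('w',(55,c+45,48),(321,258)),('w',(55,c-45,48),(439,257)),
    ('w',(100,280,20),(32,228)),('w',(100,-280,20),(684,226)),('w',(-45,c+15,75),(357,369)),('w',(-45,c-15,75),(404,369))]
def f(v):
    r=[]
    for n,X,u in obs(v):
        X=tow(v,np.array(X,float));u=np.array(u)+.5
        r.append(proj(n,X,W)-(u/1.5-.5) if n=='w' else proj(n,X,P[n])-(np.array(O[n])+u/4-.5))
    return np.concatenate(r)
if __name__=='__main__':
    r=least_squares(f,[611,35,-.15,-22,73,-130],x_scale=[100,100,.1,50,50,50],loss='soft_l1')
    v=r.x;print(v.round(3));print(f(v).reshape(-1,2).round(1))
    g=tow(v,(20,v[3],105));R=target(v,42,-1);print('grip',g,'knob',tow(v,(v[5],v[4],85)))
    cmd(g+8*R[:,0],R)
E
python3 fit.py
```

```text
[ 6.11026e+02  3.26570e+01 -1.49000e-01 -1.88980e+01  7.66330e+01
 -1.34875e+02]
[[-0.   0. ]
 [ 0.   0. ]
 [-0.2 -0. ]
 [-0.1  0.1]
 [ 0.4  0.7]
 [ 0.2  0.5]
 [ 0.6  0.7]
 [ 0.5 -0.4]
 [ 0.   0.2]
 [-0.7 -1.3]
 [-1.9 -0.3]
 [ 1.  -0.2]
 [ 0.6 -0.6]
 [-0.2 -0.3]
 [ 1.3 -0.7]
 [-1.4 -1.6]
 [-0.1  6.5]
 [ 0.3  6.3]]
grip [628.00256019  11.00208138 105.        ] knob [489.00351337 128.4400091   85.        ]
t 2.45 offset cm [15.85  0.04 -0.21] turn [-0.004  0.003 -0.001]
```

Request:
apply_moves --plan '[{"offset": [4,0,-0.1],"turn": [0,0,0]},{"offset": [8,0,-0.2],"turn": [0,0,0]},{"offset": [12,0,-0.2],"turn": [0,0,0]},{"offset": [14.5,0,-0.2],"turn": [0,0,0]},{"offset": [15.8,0,-0.2],"turn": [0,0,0]},{"offset": [15.8,0,-0.2],"turn": [0,0,0]},{"offset": [15.8,0,-0.2],"turn": [0,0,0]}]' --hand 0.7

```text
time_s: 3.32
ee_pos: [632.6, 11.2, 99.9]
eef_rot: [1.531, 0.545, -0.771]
force: [-0.1, 0.4, -0.3]
finger_gap: 60.0
```

Request:
apply_moves --plan '[{"offset": [0,0,0],"turn": [0,0,0]},{"offset": [0,0,0],"turn": [0,0,0]},{"offset": [0,0,0],"turn": [0,0,0]},{"offset": [0,0,0],"turn": [0,0,0]},{"offset": [0,0,0],"turn": [0,0,0]},{"offset": [0,0,0],"turn": [0,0,0]},{"offset": [0,0,0],"turn": [0,0,0]},{"offset": [0,0,0],"turn": [0,0,0]}]' --hand 0 --squeeze 30

```text
time_s: 4.32
ee_pos: [632.7, 11.3, 99.7]
eef_rot: [1.531, 0.545, -0.771]
force: [-8.8, 0.8, 8.2]
finger_gap: 23.5
```

Request:
apply_moves --plan '[{"offset": [0,0,-0.5],"turn": [0,0,0]},{"offset": [0,0,-1.5],"turn": [0,0,0]},{"offset": [0,0,-3],"turn": [0,0,0]},{"offset": [0,0,-4.5],"turn": [0,0,0]},{"offset": [0,0,-6],"turn": [0,0,0]},{"offset": [0,0,-7.5],"turn": [0,0,0]},{"offset": [0,0,-8.8],"turn": [0,0,0]},{"offset": [0,0,-9.5],"turn": [0,0,0]},{"offset": [0,0,-9.5],"turn": [0,0,0]},{"offset": [0,0,-9.5],"turn": [0,0,0]}]'

```text
time_s: 5.58
ee_pos: [646.8, 105.8, 99.7]
eef_rot: [1.531, 0.546, -0.771]
force: [-17.7, 6.4, 12.2]
finger_gap: 23.9
```

```bash
python3 - <<'E'
from station import viewer
import cv2,numpy as np
def avg(n): return np.mean([viewer.camera(n).astype(float) for _ in range(3)],0).astype(np.uint8)[:,:,::-1]
s=avg('scene');d=avg('side')
# 90x80 crops x 4, side by side
a=cv2.resize(s[205:275,200:290],None,fx=6,fy=6,interpolation=cv2.INTER_CUBIC)
b=cv2.resize(d[170:250,195:265],None,fx=5,fy=5,interpolation=cv2.INTER_CUBIC)
c=np.zeros((600,800,3),np.uint8);c[:420,:540]=a;b=b[:, :260];
cv2.imwrite('pics/al.png',a)
E
python3 wp.py pics/w2.png
```

```text
5.875 [646.9 105.7  99.7] [-17.    5.3  11.3] [ 0.13  0.11  1.97 -0.51  0.4   2.26]
```

View pics/al.png

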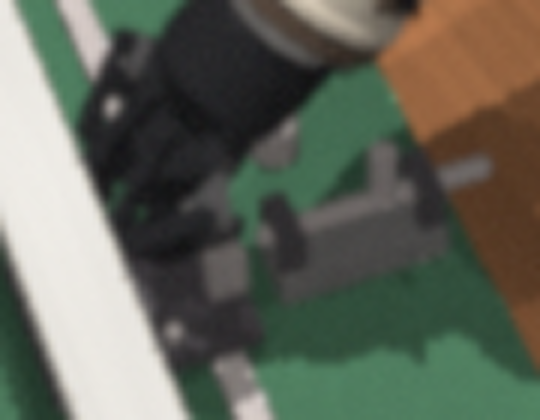

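The scene crop shows the fork near the bolt line, but it is in shadow. I'll release, back off and look with the wrist camera.

Request:
apply_moves --plan '[{"offset": [0,0,0],"turn": [0,0,0]},{"offset": [0,0,0],"turn": [0,0,0]},{"offset": [0,0,0],"turn": [0,0,0]},{"offset": [0,0,0],"turn": [0,0,0]},{"offset": [0,0,0],"turn": [0,0,0]},{"offset": [-3,0,0],"turn": [0,0,0]},{"offset": [-7,0,0],"turn": [0,0,0]},{"offset": [-11,0,0],"turn": [0,0,0]},{"offset": [-15,0,0],"turn": [0,0,0]},{"offset": [-19,0,0],"turn": [0,0,0]},{"offset": [-21,0,0],"turn": [0,0,0]},{"offset": [-21,0,0],"turn": [0,0,0]},{"offset": [-21,0,0],"turn": [0,0,0]}]' --hand 1

```text
time_s: 7.55
ee_pos: [508.4, 126.3, 254.1]
eef_rot: [1.53, 0.546, -0.773]
force: [0.5, -0.1, -0.3]
finger_gap: 85.6
```

```bash
python3 wp.py pics/w3.png
```

```text
7.55 [508.4 126.3 254.1] [ 0.5 -0.1 -0.3] [ 0.25 -0.33  2.02 -0.38  0.8   2.15]
```

View pics/w3.png

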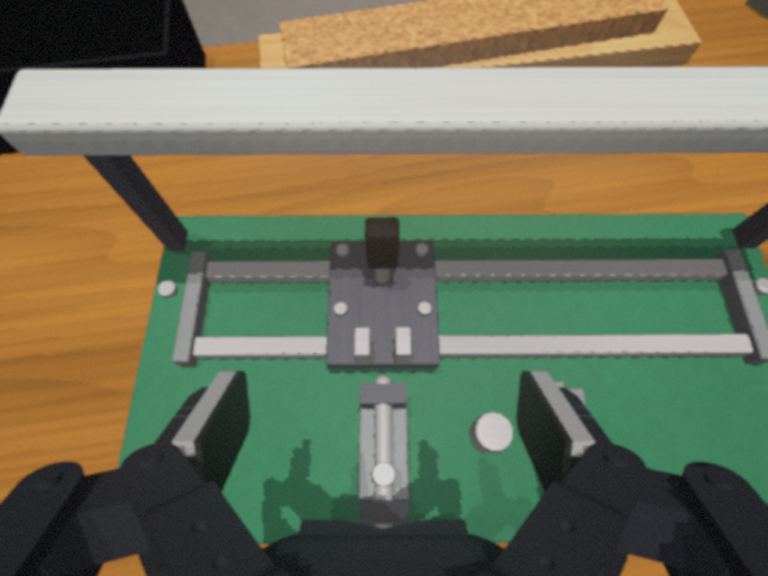

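Fork gap centre at column ~383.5, bolt tip and axis at ~384 (0.7 mm per pixel), so they line up to within 1 mm. The knob top is at (384,474). Next is the knob target.

```bash
python3 - <<'E'
from h import *
import pickle
W=pickle.load(open('P.pkl','rb'));b=(611.03,32.66,-.149)
def ray(u,v,z):
    C=-W['R'].T@W['t'];d=W['R'].T@np.linalg.inv(W['camera_matrix'])@np.array([(u+.5)/1.5-.5,(v+.5)/1.5-.5,1]);return C+d*(z-C[2])/d[2]
def inb(p):
    c,s=np.cos(b[2]),np.sin(b[2]);d=p[:2]-b[:2];return np.array([c*d[0]+s*d[1],-s*d[0]+c*d[1]])
for n,u,v,z in[('knob',384,474,98),('tip',384,379,60),('forkL',362,341,75),('forkR',403,341,75),('slug',492,432,46)]:print(n,inb(ray(u,v,z)).round(1))
k=ray(384,474,98);print(k)
R=target(b,20,-1);k[2]=96
g=k+8*R[:,0]
cmd(g-100*R[:,0],R);cmd(g,R)
E
```

```text
knob [-134.7   77.2]
tip [-68.3  76.8]
forkL [-43.4  92.9]
forkR [-43.5  62.7]
slug [-104.8   -3. ]
[489.28791956 128.98403722  98.        ]
t 7.6 offset cm [ 1.91 -8.55  0.03] turn [-0.003  0.002 -0.383]
t 7.6 offset cm [ 1.119e+01 -1.228e+01  1.000e-02] turn [-0.003  0.002 -0.383]
```

Request:
apply_moves --plan '[{"offset": [0.5,-3,0],"turn": [0,0,-0.13]},{"offset": [1.2,-6,0],"turn": [0,0,-0.26]},{"offset": [1.9,-8.5,0],"turn": [0,0,-0.383]},{"offset": [1.9,-8.5,0],"turn": [0,0,-0.383]},{"offset": [4.7,-9.7,0],"turn": [0,0,-0.383]},{"offset": [7.5,-10.8,0],"turn": [0,0,-0.383]},{"offset": [10,-11.8,0],"turn": [0,0,-0.383]},{"offset": [11.2,-12.3,0],"turn": [0,0,-0.383]},{"offset": [11.2,-12.3,0],"turn": [0,0,-0.383]},{"offset": [11.2,-12.3,0],"turn": [0,0,-0.383]}]' --hand 0.6

```text
time_s: 8.85
ee_pos: [492.3, 129.1, 90.5]
eef_rot: [1.444, 0.852, -1.061]
force: [0.7, -0.6, 1.0]
finger_gap: 51.5
```

Request:
apply_moves --plan '[{"offset": [0,0,0],"turn": [0,0,0]},{"offset": [0,0,0],"turn": [0,0,0]},{"offset": [0,0,0],"turn": [0,0,0]},{"offset": [0,0,0],"turn": [0,0,0]},{"offset": [0,0,0],"turn": [0,0,0]},{"offset": [0,0,0],"turn": [0,0,0]},{"offset": [0,0,0],"turn": [0,0,0]},{"offset": [0,0,0],"turn": [0,0,0]}]' --hand 0 --squeeze 30

```text
time_s: 9.85
ee_pos: [492.2, 128.7, 90.1]
eef_rot: [1.443, 0.852, -1.062]
force: [-2.8, -5.0, 7.2]
finger_gap: 12.6
```

```bash
python3 - <<'E'
from h import *
R=target((0,0,-.149),20,-1);o=status.get_obs()
cmd(o['ee_pos']+50*np.array([np.cos(.149),-np.sin(.149),0]),R)
E
```

```text
t 9.85 offset cm [ 1.72  4.69 -0.02] turn [-0.004  0.001 -0.002]
```

Request:
apply_moves --plan '[{"offset": [0.14,0.38,0],"turn": [0,0,0]},{"offset": [0.34,0.94,0],"turn": [0,0,0]},{"offset": [0.55,1.5,0],"turn": [0,0,0]},{"offset": [0.76,2.06,0],"turn": [0,0,0]},{"offset": [0.96,2.63,0],"turn": [0,0,0]},{"offset": [1.17,3.19,0],"turn": [0,0,0]},{"offset": [1.31,3.56,0],"turn": [0,0,0]},{"offset": [1.31,3.56,0],"turn": [0,0,0]},{"offset": [1.31,3.56,0],"turn": [0,0,0]}]'

```text
time_s: 10.98
ee_pos: [530.1, 123.0, 90.1]
eef_rot: [1.444, 0.852, -1.061]
force: [1.7, -5.6, 5.4]
finger_gap: 13.0
```

Moved 38 mm freely, with no cheek strike. Now I'll go gently to the end stop.

Request:
apply_moves --plan '[{"offset": [0.07,0.19,0],"turn": [0,0,0]},{"offset": [0.1,0.28,0],"turn": [0,0,0]},{"offset": [0.14,0.38,0],"turn": [0,0,0]},{"offset": [0.14,0.38,0],"turn": [0,0,0]}]'

```text
time_s: 11.48
ee_pos: [532.3, 122.7, 89.9]
eef_rot: [1.442, 0.854, -1.064]
force: [-26.1, -2.2, 27.4]
finger_gap: 12.6
```

Request:
apply_moves --plan '[{"offset": [0.03,0.09,0],"turn": [0,0,0]},{"offset": [0.07,0.19,0],"turn": [0,0,0]},{"offset": [0.1,0.28,0],"turn": [0,0,0]},{"offset": [0.1,0.28,0],"turn": [0,0,0]}]'

```text
time_s: 11.98
ee_pos: [534.5, 122.3, 89.2]
eef_rot: [1.441, 0.856, -1.065]
force: [-30.1, -0.9, 23.8]
finger_gap: 12.8
```

A firm stop at 30 N. I'll release, retreat and look.

Request:
apply_moves --plan '[{"offset": [0,0,0],"turn": [0,0,0]},{"offset": [0,0,0],"turn": [0,0,0]},{"offset": [0,0,0],"turn": [0,0,0]},{"offset": [0,0,0],"turn": [0,0,0]},{"offset": [0,0,0],"turn": [0,0,0]},{"offset": [-3,0,0],"turn": [0,0,0]},{"offset": [-7,0,0],"turn": [0,0,0]},{"offset": [-11,0,0],"turn": [0,0,0]},{"offset": [-15,-2,0],"turn": [0,0,0.15]},{"offset": [-17,-4,0],"turn": [0,0,0.3]},{"offset": [-18,-6,0],"turn": [0,0,0.38]},{"offset": [-18,-6,0],"turn": [0,0,0.38]},{"offset": [-18,-6,0],"turn": [0,0,0.38]},{"offset": [-18,-6,0],"turn": [0,0,0.38]}]' --hand 0.8

```text
time_s: 13.72
ee_pos: [420.4, 139.8, 237.9]
eef_rot: [1.53, 0.548, -0.776]
force: [0.0, 0.3, -0.2]
finger_gap: 68.6
```

```bash
python3 wp.py pics/w4.png
```

```text
13.725 [420.4 139.8 237.9] [ 0.   0.3 -0.2] [ 0.39 -0.5   2.15 -0.46  0.89  2.3 ]
```

View pics/w4.png

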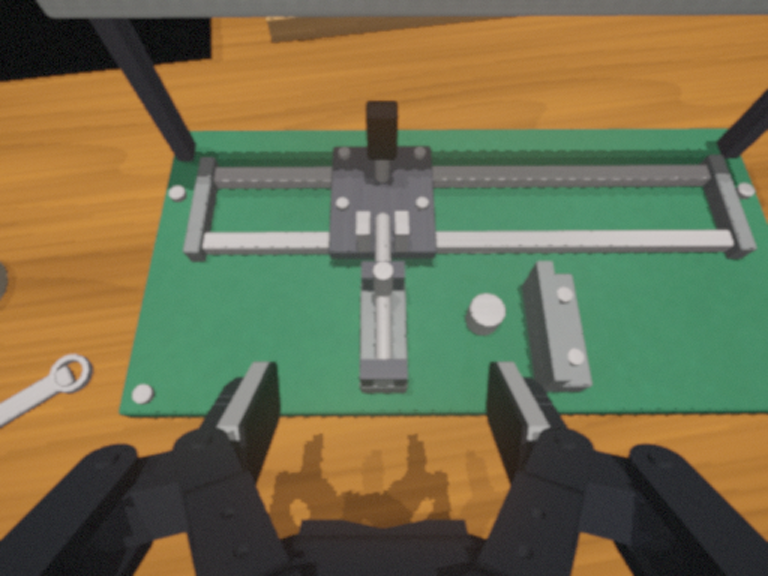

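The bolt is through the fork: tip at (383,214), knob top at (383,271). I'll check its travel.

```bash
python3 - <<'E'
from h import *
import pickle
W=pickle.load(open('P.pkl','rb'));b=(611.03,32.66,-.149)
def ray(u,v,z):
    C=-W['R'].T@W['t'];d=W['R'].T@np.linalg.inv(W['camera_matrix'])@np.array([(u+.5)/1.5-.5,(v+.5)/1.5-.5,1]);return C+d*(z-C[2])/d[2]
def inb(p):
    c,s=np.cos(b[2]),np.sin(b[2]);d=p[:2]-b[:2];return np.array([c*d[0]+s*d[1],-s*d[0]+c*d[1]])
for n,u,v,z in[('knob',383,271,98),('tip',383,213,60),('forkL',362,223,75),('forkR',402,223,75),('slug',487,307,46),('platecorner',330,257,48)]:print(n,inb(ray(u,v,z)).round(1))
# closed-finger push from robot side: knob rear face is 7mm back of axis
R=target(b,20,-1)
for kx,lift in((-110,60),(-110,0)):
    p=tow(b,(kx-14,77,82+lift));cmd(p-R[:,0]*0,R)
E
```

```text
knob [-94.8  77.5]
tip [-24.   77.1]
forkL [-42.5  93.6]
forkR [-42.7  62.4]
slug [-102.1   -4.4]
platecorner [-58.4 120.8]
t 13.775 offset cm [12.5  -0.38  0.02] turn [-0.004  0.003 -0.38 ]
t 13.775 offset cm [16.97 -4.37  0.02] turn [-0.004  0.003 -0.38 ]
```

Knob travel measured 40 mm from a start of 0–6 mm, so "fully home" is likely but not certain. I'll confirm it with a closed-finger push from behind the knob.

```bash
python3 - <<'E'
from h import *
b=(611.03,32.66,-.149);R=target(b,20,-1)
for x,z in((-145,150),(-145,92),(-119,92)):cmd(tow(b,(x,77.2,z)),R)
E
```

```text
t 13.775 offset cm [ 1.05e+01 -1.41e+00  1.00e-02] turn [-0.004  0.003 -0.38 ]
t 13.775 offset cm [ 1.483e+01 -5.270e+00  1.000e-02] turn [-0.004  0.003 -0.38 ]
t 13.775 offset cm [16.56 -3.34 -0.  ] turn [-0.004  0.003 -0.38 ]
```

Request:
apply_moves --plan '[{"offset": [3,-0.4,0],"turn": [0,0,-0.12]},{"offset": [6.5,-0.9,0],"turn": [0,0,-0.25]},{"offset": [10.5,-1.4,0],"turn": [0,0,-0.38]},{"offset": [10.5,-1.4,0],"turn": [0,0,-0.38]},{"offset": [10.5,-1.4,0],"turn": [0,0,-0.38]},{"offset": [12.5,-3.2,0],"turn": [0,0,-0.38]},{"offset": [14,-4.5,0],"turn": [0,0,-0.38]},{"offset": [14.8,-5.3,0],"turn": [0,0,-0.38]},{"offset": [14.8,-5.3,0],"turn": [0,0,-0.38]},{"offset": [14.8,-5.3,0],"turn": [0,0,-0.38]},{"offset": [15.4,-4.6,0],"turn": [0,0,-0.38]},{"offset": [16,-4,0],"turn": [0,0,-0.38]},{"offset": [16.5,-3.4,0],"turn": [0,0,-0.38]},{"offset": [16.5,-3.4,0],"turn": [0,0,-0.38]}]' --hand 0

```text
time_s: 15.52
ee_pos: [504.0, 127.0, 92.1]
eef_rot: [1.443, 0.853, -1.063]
force: [0.2, 0.2, -0.2]
finger_gap: -0.2
```

Request:
apply_moves --plan '[{"offset": [0.07,0.19,0],"turn": [0,0,0]},{"offset": [0.14,0.38,0],"turn": [0,0,0]},{"offset": [0.14,0.38,0],"turn": [0,0,0]}]'

```text
time_s: 15.9
ee_pos: [507.5, 126.6, 92.3]
eef_rot: [1.443, 0.853, -1.062]
force: [-0.3, -0.2, -0.2]
finger_gap: -0.4
```

Request:
apply_moves --plan '[{"offset": [0.03,0.09,0],"turn": [0,0,0]},{"offset": [0.07,0.19,0],"turn": [0,0,0]},{"offset": [0.07,0.19,0],"turn": [0,0,0]}]'

```text
time_s: 16.27
ee_pos: [509.3, 126.3, 92.1]
eef_rot: [1.443, 0.853, -1.063]
force: [-2.4, 0.9, 0.6]
finger_gap: 0.4
```

Request:
apply_moves --plan '[{"offset": [0.02,0.05,0],"turn": [0,0,0]},{"offset": [0.04,0.09,0],"turn": [0,0,0]},{"offset": [0.04,0.09,0],"turn": [0,0,0]}]'

```text
time_s: 16.65
ee_pos: [509.8, 126.2, 92.0]
eef_rot: [1.443, 0.854, -1.063]
force: [-10.2, 1.9, 5.5]
finger_gap: -0.3
```

Request:
apply_moves --plan '[{"offset": [0.02,0.05,0],"turn": [0,0,0]},{"offset": [0.04,0.09,0],"turn": [0,0,0]},{"offset": [0.04,0.09,0],"turn": [0,0,0]}]'

```text
time_s: 17.02
ee_pos: [510.3, 126.2, 91.8]
eef_rot: [1.442, 0.855, -1.064]
force: [-18.6, 2.7, 10.6]
finger_gap: 0.2
```

The force climbs steeply from first contact to 19 N with almost no motion, so the bolt is on its end stop. I'll back away along bed -x, then up.

Request:
apply_moves --plan '[{"offset": [-0.35,-0.95,0],"turn": [0,0,0]},{"offset": [-0.9,-2.4,0],"turn": [0,0,0]},{"offset": [-3.5,-3,0],"turn": [0,0,0]},{"offset": [-7,-3.5,0],"turn": [0,0,0]},{"offset": [-11,-4,0],"turn": [0,0,0]},{"offset": [-14,-6,0],"turn": [0,0,0.15]},{"offset": [-17,-7,0],"turn": [0,0,0.3]},{"offset": [-17,-8,0],"turn": [0,0,0.38]},{"offset": [-17,-8,0],"turn": [0,0,0.38]},{"offset": [-17,-8,0],"turn": [0,0,0.38]},{"offset": [-17,-8,0],"turn": [0,0,0.38]}]'

```text
time_s: 18.4
ee_pos: [380.0, 146.0, 224.4]
eef_rot: [1.53, 0.548, -0.776]
force: [1.2, -0.5, 0.2]
finger_gap: 0.2
```

```bash
python3 wp.py pics/w5.png
```

```text
18.4 [380.  146.  224.4] [ 1.2 -0.5  0.2] [ 0.48 -0.56  2.21 -0.51  0.94  2.39]
```

View pics/w5.png

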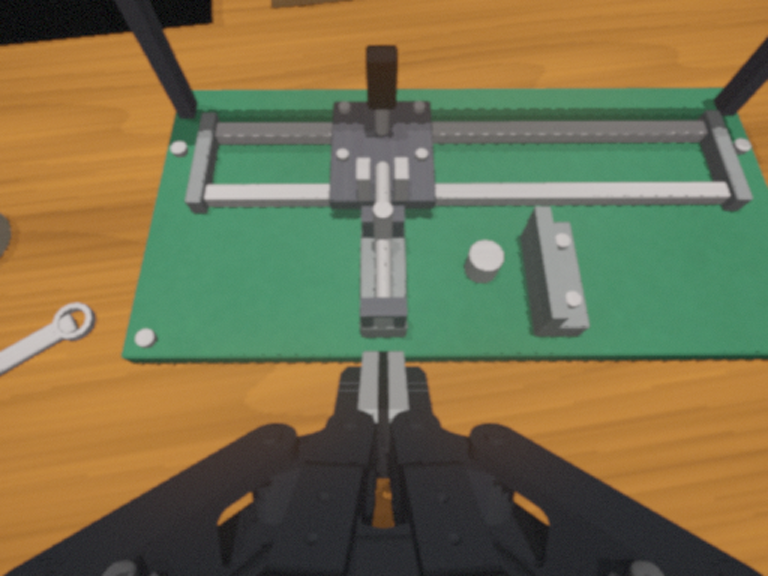

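The bolt still lies through the fork (tip 382,165; cheeks at 363 and 401). The slug is in place and the robot is clear.

```bash
python3 -c "
from station import job_done
print(job_done())"
```

```text
the job is handed in; nothing more can be done
None
```

The slide is locked and the job is handed in at about 18.4 s of the 43 s allowed. I moved the carriage 95 mm along the track by its grip, with the tool leaning 42°. I then gripped the knob and pushed the bolt through the fork to its stop.

- **Alignment:** measured before the push, the fork and bolt tip agreed to about 1 mm, against the 4 mm to spare. The bolt went through without striking a cheek.
- **Bolt fully home:** the images gave a knob travel of about 40 mm. The start position was uncertain by up to 6 mm, so that alone did not prove it. A second push with the fingers closed met the stop: force rose to 19 N while the tool moved about 1 mm.
- **Disagreement:** image positions were off by up to 3 mm, for example the fork read at x −42.6 mm where −45 mm is given. I relied on the force check for the end stop.
- **End state:** the last picture shows the bolt through the fork and the slug still in place. The wrench also looks unmoved. The robot was touching nothing; the other loose items were not rechecked, but no move went near them.

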